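Proof-pull the orange plug of a solvent manifold

TASK

Prove that the orange plug is firmly seated in the solvent manifold: take its orange head and slowly pull it straight up with rising force to about 12 N, so that about half of the green band on its stem comes out of the block and none of the red one, and hold that pull for about a second. Then ease the head back down until it is fully home and let go; leave the blue and the white head alone.

Things in the scene. Friction and masses are not known exactly. Their poses are not given: they have to be found in the camera images.
- orange_head (a joint): Height in m of the orange head above home: 0 home on the block (start), grows upward, stop at 0.045. A spring draws it home: it takes about 3 N at 0 and 0.4 N more per mm (9 N at 16 mm, 12.4 N at 24 mm, 16.4 N at 34 mm). Its 22 mm steel stem comes out of the block as it rises: first 16 mm bare steel, 16 to 34 mm green, beyond 34 mm red (pulled too hard). At home no band is seen.
- orange_grip (a point): Grip point on the axis of the orange pull head, an upright plastic cylinder 30 mm across and 50 mm high that does not turn. The point lies 22 mm below the flat top, 28 mm above the underside and, at home, 30 mm above the top of the manifold block (100 mm above the table). z is up, y runs along the row of three heads, x across it.
- blue_grip (a point): The same point on the blue head, to be left alone. The three heads are alike but for colour and stand in a row 90 mm apart on the manifold, a fixed aluminium block 270 mm long (y), 64 mm wide (x), its top 70 mm above the table, on a black base plate 290 by 90 by 12 mm. Which colour stands where changes.
- white_grip (a point): The same point on the white head, a like cylinder in the same row, to be left alone.

How it is judged:
By the outcome, as a careful person would: the job done as asked, in the order asked, and still so for the second after the job is handed in, with the robot touching nothing.
It also fails if it takes over 35 s, if anything falls off the work surface, if the arm or the gripper's body presses on something with over 40 N, if the wrist force passes 120 N, or if a joint passes its speed limit or range.

ROBOT

A 6-joint arm with a two-finger parallel gripper is mounted at the origin on the work surface. World frame = base frame: x ahead of the robot, y to its left, z up, the work surface at z = 0. Lengths are in mm, angles in rad, forces in N, time in s.
With the tool pointing down it reaches from about 300 to 775 mm from the base axis. Payload 14.6 kg.
Tool frame: the origin (TCP) lies on the centre line of the jaws, within the pads' length; the fingertips stand 19 mm ahead of it and the grasp point (between the pads) is the TCP (bot.tip_reach is the distance from the TCP to the fingertips, in mm); z points along the fingers, y is the line along which they close (so a half turn about z gives the same grasp; the last joint's range is limited). The gripper opens to 85 mm and grips with 20 to 120 N. Pads are 22 mm wide; open, the fingers measure 114 mm over their backs; the gripper's body (76 mm by 85 mm) begins 54 mm behind the grasp point. The pads swing forward as they close: fully open they stand 13 mm farther back than shut.
Start: joints at [-1.184, 0.3, 1.521, -0, 1.321, -0.067], TCP at [241.103, -494.327, 250.281] pointing down, gripper open.
Joint ranges: [-3.03, 3.03], [-0.79, 2.21], [0.23, 2.52], [-1.04, 4.18], [0, 3.07], [-2.55, 2.55]. Speed limits (rad/s): [2.22, 2.22, 2.57, 3.14, 3.14, 3.14].

INTERFACE

Orientations are given as a unit quaternion [w, x, y, z].
In Python, from rig import bot gives the robot as it stands. Calls block until the motion is done:
- bot.move_to(position, orientation): joint-space move of the TCP to a pose.
- bot.servo_line(position, attitude=None, speed=150, until_force=None): straight line of the TCP; attitude=None keeps the orientation; speed is the mean speed in mm/s. With until_force (N) it stops when the force on the tool has changed by that much, and returns True; else False.
- bot.move_joints(angles): joint-space move.
- bot.move_gripper(opening, grip_force=None): finger opening in mm; grip_force is the grip in N (None keeps the last); returns when the fingers have stopped.
- bot.dwell(seconds).
- bot.ik(position, orientation): joint angles nearest the present ones, or None.
- bot.read_state(): the state.
- bot.read_camera(name): name is "side" or "top"; returns a dict with "image" (420x560x3 uint8, blue, green, red), "depth" (420x560 float32, mm along the optical axis (not along the pixel's ray), 0 where there is no reading), "fovy" (degrees; the focal length in pixels is half the picture's height over the tangent of half this angle, whatever the lens; pixels are square), "cx", "cy" (the principal point, pixels), "eye" and "attitude" of the camera in the world. Camera axes: x right, y down, z forward; pixel columns grow to the right and rows downward; lengths in mm; the calibration is good to about 2 mm. A picture is of the moment at which its call begins.
A pose or a line that the arm cannot do raises bot.MotionError and nothing moves.
- bot.finish_job(): hands the job in; it is judged then, once.
The state is a dict: "clock": time; "joint_positions": joint angles; "qvel": joint speeds; "effort": joint torques, N m; "ee_pos": TCP position; "tool_rot": TCP orientation; "ft_force": force on the tool from outside, world axes, zero at the start; "moment": the same for the moment, N m; "grip_width": finger opening in mm; "grip_force": force on a finger pad.
Only numpy, scipy, OpenCV 4.12 (cv2) and the standard library are available. Lean on these libraries where they do the work, as an engineer would, in place of code of your own. Each camera call takes 0.05 s, during which the arm holds its last target. There are 200 camera calls.

## Working session

There is one attempt and no reset: what is moved stays moved. The work goes in short steps, each a Python script; the robot and the scene stay as the last script left them, time stands still between calls to the robot, and variables do not carry over. Pictures are saved under pics/ and viewed, at most 10 in all, crops included, and the job is handed in when it is done.

```bash
mkdir -p pics
cat > h.py <<'E'
import numpy as np, cv2
from rig import bot
from scipy.spatial.transform import Rotation as R
def cloud(c):
    d=c["depth"]; h,w=d.shape; f=h/2/np.tan(np.radians(c["fovy"])/2)
    v,u=np.mgrid[:h,:w]
    p=np.stack([(u-c["cx"])/f*d,(v-c["cy"])/f*d,d],-1)
    q=np.asarray(c["attitude"])
    r=R.from_quat(q[[1,2,3,0]])
    return r.apply(p.reshape(-1,3)).reshape(h,w,3)+np.asarray(c["eye"])
def orange(c):
    hsv=cv2.cvtColor(c["image"],cv2.COLOR_BGR2HSV)
    return cv2.inRange(hsv,(5,140,90),(20,255,255))>0
E
python3 - <<'E'
from h import *
ims=[]
for n in("top","side"):
    c=bot.read_camera(n); P=cloud(c); m=orange(c)&(c["depth"]>0)
    ims.append(c["image"]); print(n,c["eye"],c["attitude"],c["fovy"],m.sum())
    p=P[m]; p=p[(p[:,2]>60)&(p[:,2]<135)]
    if len(p): print(np.percentile(p,[2,50,98],axis=0).round(1)); t=p[p[:,2]>np.percentile(p[:,2],98)-4]; print(len(t),t.mean(0),t.min(0),t.max(0))
    q=P[(c["depth"]>0)&(abs(P[...,2]-70)<4)]; print("block",len(q),np.percentile(q,[1,50,99],axis=0).round(1))
    cv2.imwrite(f"pics/{n}1.png",c["image"])
s=bot.read_state();print(s["tool_rot"],s["clock"],s["ft_force"])
E
```

```text
top [495.08838691  55.07005572 765.69732008] [ 0.03615987 -0.70316688  0.70745388 -0.06130096] 54.709549101597865 232
[[ 500.6 -193.7  118.8]
 [ 513.2 -180.1  120.5]
 [ 526.1 -168.2  122.9]]
170 [ 512.85865422 -181.04267294  120.70643589] [ 499.05576174 -194.24031432  118.98325738] [ 526.21742253 -167.44521595  123.99844735]
block 4683 [[ 474.4 -222.5   66.3]
 [ 508.3  -75.6   68.8]
 [ 561.1  392.3   72.3]]
side [530.77387442 581.07535493 495.71431989] [ 0.00593163 -0.01765537  0.88830823 -0.4588699 ] 57.917032920883315 693
[[ 500.3 -192.9  118. ]
 [ 509.2 -178.4  119.2]
 [ 524.6 -166.9  120.4]]
41 [ 511.386375   -178.00617704  119.19273973] [ 500.10188317 -193.93992642  117.84487511] [ 524.58279571 -165.60783122  120.80647214]
block 2217 [[ -463.3 -1916.5    66.1]
 [  522.2  -112.5    68. ]
 [ 2186.5    52.8    73.9]]
[-5.19722690e-04  9.74365596e-01  2.24969792e-01 -9.34051680e-05] 0.1 [ 0.01589018 -0.38311722  0.52803901]
```

View pics/top1.png

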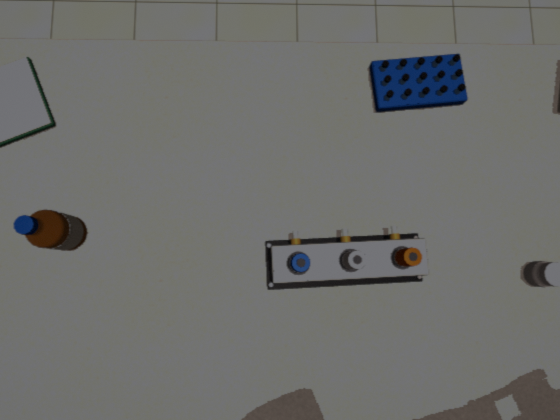

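View pics/side1.png

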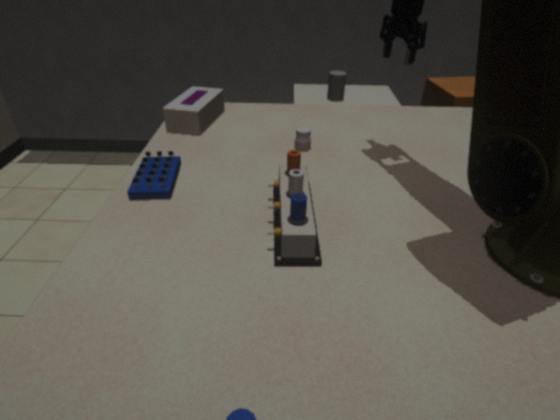

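The top view shows the row blue (300,262), white (353,260), orange (410,257); the side view has orange farthest away (294,160). Both cameras put the orange axis at about (512.6, -180.4) with its top at about 121 mm, against 122 expected. I'll close the fingers across the row.

Run:
```python
from h import *
X,Y=512.6,-180.4
s=.5**.5
qs=[[0,s,s,0],[0,s,-s,0]]
j0=np.array(bot.read_state()["joint_positions"])
js=[bot.ik([X,Y,190],q) for q in qs]; print(js)
k=min([i for i in(0,1) if js[i] is not None],key=lambda i:abs(np.array(js[i])-j0).max())
bot.move_to([X,Y,190],qs[k])
bot.servo_line([X,Y,100],speed=80,until_force=8)
st=bot.read_state();print(st["clock"],st["ee_pos"],st["ft_force"],st["grip_width"])
c=bot.read_camera("side"); cv2.imwrite("pics/s2.png",cv2.resize(c["image"][100:240,220:400],None,fx=4,fy=4))
```

```text
[array([-4.05796859e-01,  3.42118214e-01,  1.61129391e+00, -4.44089210e-16,
        1.18818053e+00, -4.05796859e-01]), None]
2.925 [ 512.83514269 -180.49740537  100.51353664] [-1.33054971 -0.19577258  0.56810128] 85.64674089010327
```

View pics/s2.png

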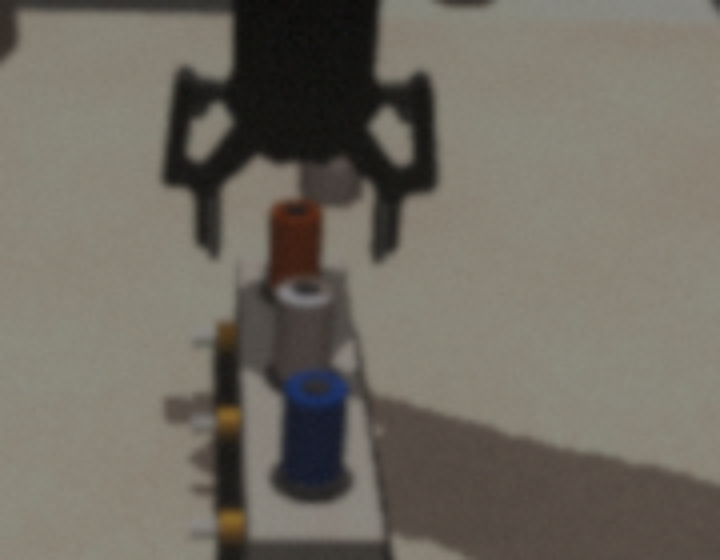

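Jaws straddle the orange head (crop 296,245), centred. Grip, then pull in small steps while watching the force.

Run:
```python
from h import *
def show(t):
    s=bot.read_state();print(t,round(s["clock"],2),np.round(s["ee_pos"],1),np.round(s["ft_force"],1),round(s["grip_width"],1),round(s["grip_force"],1));return s
bot.move_gripper(25,grip_force=60)
p=show("grip"); z0=p["ee_pos"][2];x,y=p["ee_pos"][:2]; f0=p["ft_force"][2]
np.save("z0.npy",[x,y,z0,f0])
for h in (3,6,9):
    bot.servo_line([x,y,z0+h],speed=8); show(h)
c=bot.read_camera("side"); cv2.imwrite("pics/s3.png",cv2.resize(c["image"][130:230,240:360],None,fx=5,fy=5))
```

```text
grip 3.53 [ 513.2 -180.4  100.4] [4.9 0.5 2.1] 28.6 59.4
3 4.12 [ 513.3 -180.4  103.3] [ 5.3  0.5 -4.4] 28.5 59.4
6 4.64 [ 513.2 -180.4  106.3] [ 6.  -0.3 -5.3] 29.1 59.4
9 5.17 [ 513.2 -180.4  109.2] [ 7.1 -0.3 -6.3] 28.4 59.5
```

View pics/s3.png

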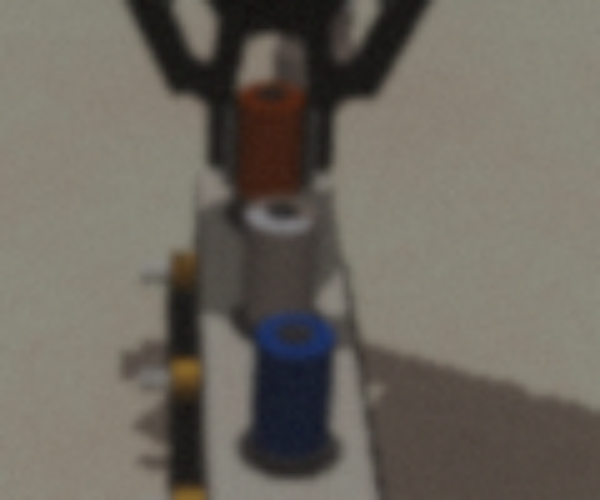

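The orange head has risen (270,92) and the force fits 3 + 0.4·h, so nothing is slipping. Continue to 24 mm and hold.

Run:
```python
from h import *
x,y,z0,f0=np.load("z0.npy")
def show(t):
    s=bot.read_state();print(t,round(s["clock"],2),np.round(s["ee_pos"],1),np.round(s["ft_force"],1),round(s["grip_width"],1));return -s["ft_force"][2]
for h in (14,19,22,24.3):
    bot.servo_line([x,y,z0+h],speed=8)
    if show(h)>13.5: break
bot.dwell(.5); show("hold")
c=bot.read_camera("side"); P=cloud(c); p=P[orange(c)&(c["depth"]>0)]; p=p[(abs(p[:,0]-513)<30)&(abs(p[:,1]+180)<30)]
print(np.percentile(p[:,2],[2,50,98]))
cv2.imwrite("pics/s4.png",cv2.resize(c["image"][130:230,240:360],None,fx=5,fy=5))
```

```text
14 5.99 [ 513.2 -180.4  114. ] [ 7.5  0.1 -8.2] 28.8
19 6.77 [ 513.2 -180.4  118.8] [  8.3  -0.3 -10.8] 28.6
22 7.29 [ 513.2 -180.4  121.7] [  9.2  -1.2 -11. ] 28.8
24.3 7.73 [ 513.2 -180.4  123.9] [  9.8   0.4 -12.4] 28.8
hold 8.23 [ 513.2 -180.4  123.9] [  9.9  -1.2 -12.6] 28.4Traceback (most recent call last):
  File "<stdin>", line 10, in <module>
    return _quantile_unchecked(
        a, q, axis, out, overwrite_input, method, keepdims, weights)
    return _ureduce(a,
                    func=_quantile_ureduce_func,
    ...<5 lines>...
                    overwrite_input=overwrite_input,
                    method=method)
    r = func(a, **kwargs)
    result = _quantile(arr,
                       quantiles=q,
    ...<2 lines>...
                       out=out,
                       weights=wgt)
    slices_having_nans = np.isnan(arr[-1, ...])
                                  ~~~^^^^^^^^^
IndexError: index -1 is out of bounds for axis 0 with size 0
```

Run:
```python
from h import *
c=bot.read_camera("side")
cv2.imwrite("pics/s5.png",cv2.convertScaleAbs(cv2.resize(c["image"][130:230,240:360],None,fx=5,fy=5),alpha=1.5))
s=bot.read_state();print(s["clock"],s["ft_force"],s["ee_pos"])
```

```text
8.3333 [  9.38834355  -2.28517862 -12.60331169] [ 513.19649384 -180.38684889  123.92041422]
```

View pics/s5.png

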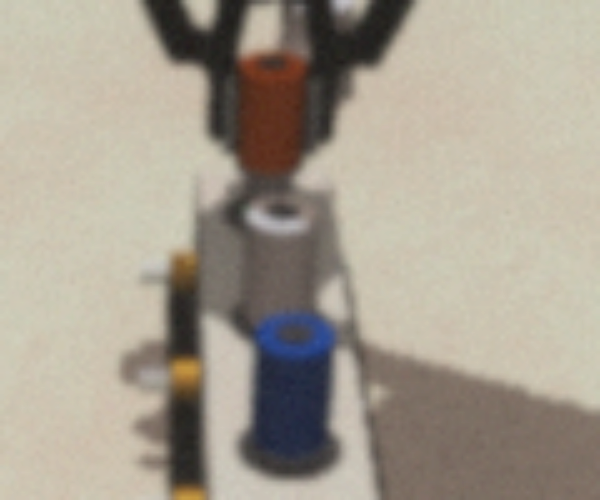

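The head is up about 24 mm by pixel shift (top now at crop 270,62), at 12.6 N, with its stem showing below it (270,180). Finish the hold, ease it home, release, back off.

Run:
```python
from h import *
x,y,z0,f0=np.load("z0.npy")
def show(t):
    s=bot.read_state();print(t,round(s["clock"],2),np.round(s["ee_pos"],1),np.round(s["ft_force"],1),round(s["grip_width"],1));return s
bot.dwell(.6); show("held")
bot.servo_line([x,y,z0+4],speed=8); show("+4")
bot.servo_line([x,y,z0-.3],speed=5); s=show("home")
if s["ft_force"][2]<-1: bot.servo_line([x,y,z0-2],speed=4,until_force=5); show("more")
bot.dwell(.2)
bot.move_gripper(85); s=show("open")
bot.servo_line([x,y,200],speed=80); show("up")
bot.dwell(.2)
c=bot.read_camera("side"); cv2.imwrite("pics/s6.png",cv2.convertScaleAbs(cv2.resize(c["image"][130:230,240:360],None,fx=5,fy=5),alpha=1.5))
P=cloud(c); p=P[orange(c)&(c["depth"]>0)]; p=p[(abs(p[:,0]-513)<30)&(abs(p[:,1]+180)<30)]
if len(p): print(np.percentile(p[:,2],[2,50,98]))
```

```text
held 8.93 [ 513.2 -180.4  123.9] [  8.9  -1.1 -12.1] 28.6
+4 11.62 [ 513.3 -180.4  104.3] [ 4.9 -0.6 -3.7] 28.4
home 12.62 [ 513.3 -180.5  100.4] [2.4 1.8 3.7] 28.5
open 13.42 [ 513.1 -180.5  100.1] [-1.  -0.6  0.3] 85.0
up 14.82 [ 513.1 -180.4  199.5] [ 0.3 -0.6 -0.8] 85.2
```

View pics/s6.png

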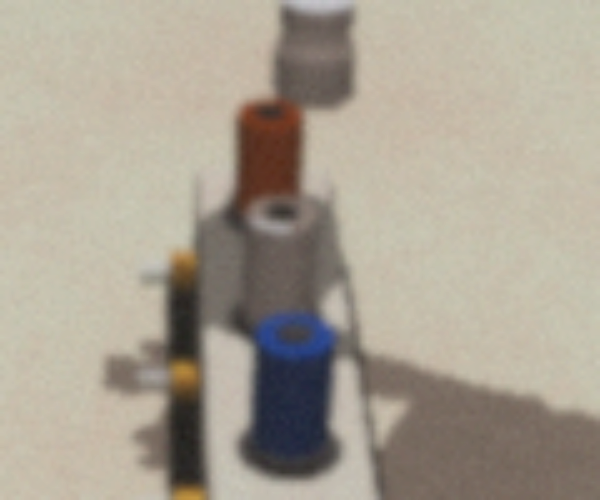

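The orange head is back at its start height (top at crop 270,108, which is image row 151.6 against 151.7 before the pull). White and blue have not moved, and the gripper is clear.

```bash
python3 -c "
from rig import bot
print(bot.finish_job())"
```

```text
the job is handed in; nothing more can be done
None
```

The orange plug was pulled up about 24 mm with the force rising to about 12.4 N, held for about 1.2 s, eased back home and released; the blue and white heads were not touched, and the job is handed in (no verdict was returned).

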